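# Line up the instrument boxes beside the microscope

### The job

Tidy the five lidded instrument boxes onto the row of four pads in order of height, one kind to a pad: the lowest on the pad nearest the microscope, then rising, so that the tallest is farthest from it. The two low boxes with blue lids share that first pad, stacked one on the other with the feet of the upper one settled in the lid recesses of the lower. Set each box squarely in the middle of its pad with its long side along the row, keep the boxes upright, and do not bump the microscope.

Things in the scene. Friction and masses are not known exactly. Their poses are not given: they have to be found in the camera images.
- low_box_1: white lidded box, blue lid, 30 mm tall from feet to lid top, straight sides 54 mm wide (x) by 80 mm long (y); one of two twins, either may be below; settled on its twin it stands 25 mm higher. Feet 5 mm high, 11 mm across tapering to 7, at x +-15.5, y +-28.5 mm; above them in the lid, square recesses 15 mm wide, 5.5 mm deep. Origin: centre of the underside of the feet; z up. Same after half a turn. 60 to 250 g
- low_box_2: white lidded box, blue lid, 30 mm tall from feet to lid top, straight sides 54 mm wide (x) by 80 mm long (y); twin of low_box_1, see there. Feet 5 mm high, 11 mm across tapering to 7, at x +-15.5, y +-28.5 mm; above them in the lid, square recesses 15 mm wide, 5.5 mm deep. Origin: centre of the underside of the feet; z up. Same after half a turn. 60 to 250 g
- box_60: white lidded box, green lid, 60 mm tall from feet to lid top, straight sides 54 mm wide (x) by 80 mm long (y). Feet 5 mm high, 11 mm across tapering to 7, at x +-15.5, y +-28.5 mm; above them in the lid, square recesses 15 mm wide, 5.5 mm deep. Origin: centre of the underside of the feet; z up. Same after half a turn. 60 to 250 g
- box_75: white lidded box, orange lid, 75 mm tall from feet to lid top, straight sides 54 mm wide (x) by 80 mm long (y). Feet 5 mm high, 11 mm across tapering to 7, at x +-15.5, y +-28.5 mm; above them in the lid, square recesses 15 mm wide, 5.5 mm deep. Origin: centre of the underside of the feet; z up. Same after half a turn. 60 to 250 g
- box_90: white lidded box, red lid, 90 mm tall from feet to lid top, straight sides 54 mm wide (x) by 80 mm long (y). Feet 5 mm high, 11 mm across tapering to 7, at x +-15.5, y +-28.5 mm; above them in the lid, square recesses 15 mm wide, 5.5 mm deep. Origin: centre of the underside of the feet; z up. Same after half a turn. 60 to 250 g
- pad_1: one of four identical black rubber pads in a row, the one farthest to +y; 66 mm along its x, 92 mm along its y, 2 mm thick, with a thin light-grey outline, fixed to the bench. Its y axis runs roughly along the row (towards +y), so a box lies with its long side along the row. Origin: centre of the underside, on the bench.
- pad_2: one of four identical black rubber pads in a row, the second from the +y end; 66 mm along its x, 92 mm along its y, 2 mm thick, with a thin light-grey outline, fixed to the bench. Its y axis runs roughly along the row (towards +y), so a box lies with its long side along the row. Origin: centre of the underside, on the bench.
- pad_3: one of four identical black rubber pads in a row, the third from the +y end; 66 mm along its x, 92 mm along its y, 2 mm thick, with a thin light-grey outline, fixed to the bench. Its y axis runs roughly along the row (towards +y), so a box lies with its long side along the row. Origin: centre of the underside, on the bench.
- pad_4: one of four identical black rubber pads in a row, the one farthest to -y; 66 mm along its x, 92 mm along its y, 2 mm thick, with a thin light-grey outline, fixed to the bench. Its y axis runs roughly along the row (towards +y), so a box lies with its long side along the row. Origin: centre of the underside, on the bench.
- microscope: white and black stereo microscope on a boom stand, about 475 mm tall, fixed, off the +y end or the -y end of the row (a grey light-source box is off the other end). Origin: on the bench straight below its lens, in a white tray 22 mm high; eyepieces reach about 150 mm from there towards -x, the stand 320 mm towards +x, 100 mm to each side
Not all that is in view belongs to the job. What is shaped like the box_75 but grey or purple is not meant.

How it is judged:
At the end, for the whole second after the job is handed in: From the microscope outward: the low pair stacked, then the 60, 75 and 90 mm boxes, each within 12 mm and 0.2 rad of its pad; upper low box within 5 mm and 0.1 rad of the lower, fully settled (25 mm up, +-1.8 mm); all upright (0.06 rad), at rest, released (((world y of microscope above 0 m and horizontal distance between box_60 and pad_2 below 0.012 m and angle between the y axis of box_60 and the y axis of pad_2, either way round below 0.2 rad and z of box_60 in the frame of pad_2 below 0.006 m and horizontal distance between box_75 and pad_3 below 0.012 m and angle between the y axis of box_75 and the y axis of pad_3, either way round below 0.2 rad and z of box_75 in the frame of pad_3 below 0.006 m and horizontal distance between box_90 and pad_4 below 0.012 m and angle between the y axis of box_90 and the y axis of pad_4, either way round below 0.2 rad and z of box_90 in the frame of pad_4 below 0.006 m and ((horizontal distance between low_box_1 and pad_1 below 0.012 m and angle between the y axis of low_box_1 and the y axis of pad_1, either way round below 0.2 rad and z of low_box_1 in the frame of pad_1 below 0.006 m and horizontal distance between low_box_2 and low_box_1 below 0.005 m and angle between the y axis of low_box_2 and the y axis of low_box_1, either way round below 0.1 rad and z of low_box_2 in the frame of low_box_1 between 0.0232 and 0.0268 m) or (horizontal distance between low_box_2 and pad_1 below 0.012 m and angle between the y axis of low_box_2 and the y axis of pad_1, either way round below 0.2 rad and z of low_box_2 in the frame of pad_1 below 0.006 m and horizontal distance between low_box_1 and low_box_2 below 0.005 m and angle between the y axis of low_box_1 and the y axis of low_box_2, either way round below 0.1 rad and z of low_box_1 in the frame of low_box_2 between 0.0232 and 0.0268 m))) or (world y of microscope below 0 m and horizontal distance between box_60 and pad_3 below 0.012 m and angle between the y axis of box_60 and the y axis of pad_3, either way round below 0.2 rad and z of box_60 in the frame of pad_3 below 0.006 m and horizontal distance between box_75 and pad_2 below 0.012 m and angle between the y axis of box_75 and the y axis of pad_2, either way round below 0.2 rad and z of box_75 in the frame of pad_2 below 0.006 m and horizontal distance between box_90 and pad_1 below 0.012 m and angle between the y axis of box_90 and the y axis of pad_1, either way round below 0.2 rad and z of box_90 in the frame of pad_1 below 0.006 m and ((horizontal distance between low_box_1 and pad_4 below 0.012 m and angle between the y axis of low_box_1 and the y axis of pad_4, either way round below 0.2 rad and z of low_box_1 in the frame of pad_4 below 0.006 m and horizontal distance between low_box_2 and low_box_1 below 0.005 m and angle between the y axis of low_box_2 and the y axis of low_box_1, either way round below 0.1 rad and z of low_box_2 in the frame of low_box_1 between 0.0232 and 0.0268 m) or (horizontal distance between low_box_2 and pad_4 below 0.012 m and angle between the y axis of low_box_2 and the y axis of pad_4, either way round below 0.2 rad and z of low_box_2 in the frame of pad_4 below 0.006 m and horizontal distance between low_box_1 and low_box_2 below 0.005 m and angle between the y axis of low_box_1 and the y axis of low_box_2, either way round below 0.1 rad and z of low_box_1 in the frame of low_box_2 between 0.0232 and 0.0268 m)))) and angle between each of low_box_1, low_box_2, box_60, box_75, box_90's own z axis and vertical below 0.06 rad and linear speed of each of low_box_1, low_box_2, box_60, box_75, box_90 below 0.01 m/s and contact force between the fingers and low_box_1 below 0.05 N and contact force between the fingers and low_box_2 below 0.05 N and contact force between the fingers and box_60 below 0.05 N and contact force between the fingers and box_75 below 0.05 N and contact force between the fingers and box_90 below 0.05 N); the robot touches nothing.
It fails at once if a box is tipped over (more than 0.7 rad from upright) (angle between any of low_box_1, low_box_2, box_60, box_75, box_90's own z axis and vertical above 0.7 rad).
It fails at once if the microscope is bumped (more than 3 N) (contact force between anything else and microscope above 3 N).
It also fails if it takes over 106 s, if anything falls off the work surface, if the arm or the gripper's body presses on something with over 40 N, if the wrist force passes 120 N, or if a joint passes its speed limit or range.

### The arm

A 6-joint arm with a two-finger parallel gripper is mounted at the origin on the work surface. World frame = base frame: x ahead of the robot, y to its left, z up, the work surface at z = 0. Lengths are in m, angles in rad, forces in N, time in s.
With the tool pointing down it reaches from about 0.35 to 0.725 m from the base axis. Payload 4.3 kg.
Tool frame: the origin (TCP) lies at the very end of the fingers, on their centre line; the grasp point (between the pads) lies r.hold_point_z behind it (r.hold_point_z is the distance from the TCP to the grasp point, in m); x points along the fingers, z is the direction in which the jaws open and shut, and the axes are right-handed (so a half turn about x gives the same grasp; the last joint's range is limited). The gripper opens to 85 mm and grips with 20 to 120 N. Pads are 22 mm wide; open, the fingers measure 114 mm over their backs; the gripper's body (76 mm by 85 mm) begins 54 mm behind the grasp point. The pads swing forward as they close: fully open they stand 13 mm farther back than shut.
Start: joints at [1.127, 0.377, 0.081, 1.274, 0, 1.46], TCP at [0.188, 0.543, 0.231] pointing down, gripper open.
Joint ranges: [-2.72, 2.72], [-0.84, 1.66], [-1.02, 1.22], [-1.77, 2.12], [-1.37, 1.28], [-3.14, 3.14]. Speed limits (rad/s): [2.57, 2.57, 3.14, 3.14, 3.14, 3.14].

### API

Orientations are given as a unit quaternion [w, x, y, z].
In Python, from rig import r gives the robot as it stands. Calls block until the motion is done:
- r.goto(position, orientation): joint-space move of the TCP to a pose.
- r.move_linear(position, frame=None, max_speed=0.15, guard=None): straight line of the TCP; frame=None keeps the orientation; max_speed is the mean speed in m/s. With guard (N) it stops when the force on the tool has changed by that much, and returns True; else False.
- r.set_joints(angles): joint-space move.
- r.grip(opening, strength=None): finger opening in m; strength is the grip in N (None keeps the last); returns when the fingers have stopped.
- r.sleep(seconds).
- r.solve_ik(position, orientation): joint angles nearest the present ones, or None.
- r.capture(name): name is "scene" or "side" or "wrist"; returns the picture (384x512x3 uint8, red, green, blue); there is no depth.
- r.calibration(name): a dict with "fx", "fy", "cx", "cy" (pixels), "extrinsics" (4x4, takes a point from world to camera coordinates); the wrist camera has in their place "hand_eye" (4x4, takes a point from camera to tool coordinates, whose origin is the TCP and whose axes are the tool frame's). Camera axes: x right, y up, looking along -z (the intrinsics and any distortion apply to the point x, -y, -z); pixel columns grow to the right and rows downward; lengths in m; the calibration is good to about 2 mm. A picture is of the moment at which its call begins: read the wrist's pose just before it. calibration takes no time and is no camera call.
A pose or a line that the arm cannot do raises r.Unreachable and nothing moves.
- r.close_job(): hands the job in, once; it reports no verdict.
Trained networks look in the newest picture that a camera, given by its name, has taken for a name from the list of things; names that differ only in an ending like _2 or _b are one class to them, and where a whole thing is asked for, a point or a joint stands for the part that bears it (a point fixed in the world has none). Each returns a list of dicts, best first, with "confidence" (0 to 1); they miss things now and then, are a little off and sometimes report something else, mostly with a low value. They report only what shows in the picture. A call takes as long as a camera call. They do not tell look-alikes from the thing itself.
- r.masks_of(camera, label): "pixels" (384x512 bool, what is visible of it) and "uv" ([column, row] in pixels, amid what is visible of it).
Readings, each from a call of its own:
- r.get_time_s(): time.
- r.get_joints(): joint angles.
- r.get_qd(): joint speeds.
- r.get_joint_torque(): joint torques, N m.
- r.get_position(): TCP position.
- r.get_tcp_rot(): TCP orientation.
- r.get_force(): force on the tool from outside, world axes, zero at the start.
- r.get_wrist_torque(): the same for the moment, N m.
- r.get_width(): finger opening in m.
Only numpy, scipy, OpenCV 4.12 (cv2) and the standard library are available. Lean on these libraries where they do the work, as an engineer would, in place of code of your own. Each camera call takes 0.05 s, during which the arm holds its last target.

## Working session

There is one attempt and no reset: what is moved stays moved. The work goes in short steps, each a Python script; the robot and the scene stay as the last script left them, time stands still between calls to the robot, and variables do not carry over. Pictures are saved under pics/ and viewed, and the job is handed in when it is done.

```bash
ls; mkdir -p pics; python3 - <<'E'
from rig import r
import cv2, numpy as np
for n in ["scene","side","wrist"]:
    im=r.capture(n); cv2.imwrite(f"pics/{n}0.png",im[...,::-1])
    c=r.calibration(n); print(n,{k:(np.round(v,4).tolist()) for k,v in c.items()})
print(r.get_time_s(),r.hold_point_z,r.get_position(),r.get_tcp_rot(),r.get_width())
E
```

```text
pics
scene {'fx': 442.9566, 'fy': 442.9566, 'cx': 256.0496, 'cy': 189.8805, 'extrinsics': [[0.7142, 0.6999, 0.0049, -0.349], [-0.45, 0.4538, 0.7692, 0.1691], [0.5361, -0.5516, 0.639, -1.9288], [0.0, 0.0, 0.0, 1.0]]}
side {'fx': 454.321, 'fy': 454.321, 'cx': 255.5558, 'cy': 193.6559, 'extrinsics': [[0.8742, -0.4856, -0.0061, -0.4202], [0.2683, 0.4724, 0.8395, -0.1748], [-0.4048, -0.7355, 0.5433, -1.4718], [0.0, 0.0, 0.0, 1.0]]}
wrist {'fx': 307.2993, 'fy': 307.2993, 'cx': 255.6613, 'cy': 190.1388, 'hand_eye': [[-0.0005, 0.2857, -0.9583, -0.1429], [-0.0002, 0.9583, 0.2857, 0.0725], [1.0, 0.0004, -0.0004, -0.0023], [0.0, 0.0, 0.0, 1.0]]}
0.15 0.0187 [0.18816338 0.54283303 0.23057897] [ 0.57563817 -0.41024007  0.57659752  0.40973051] 0.08544051594835902
```

View pics/scene0.png

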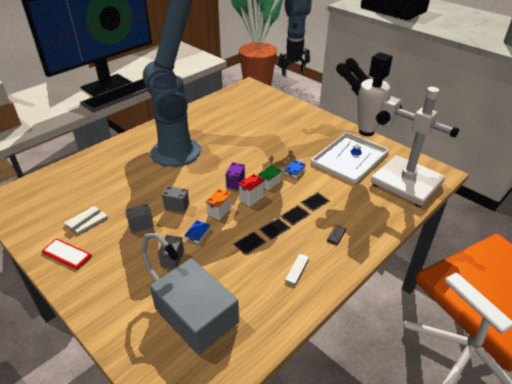

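View pics/side0.png

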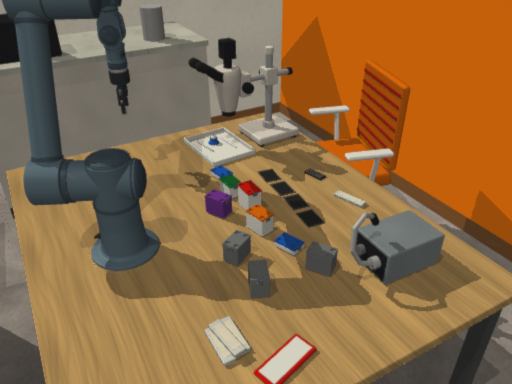

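View pics/wrist0.png

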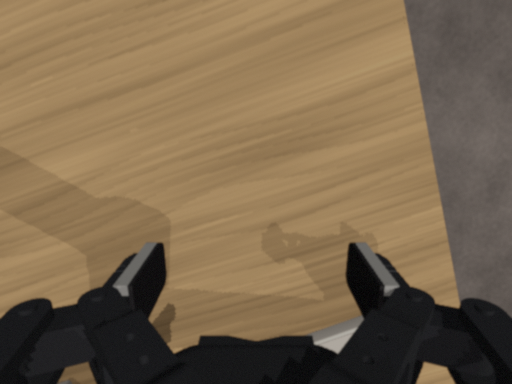

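The microscope looks to be at the +y end. Low boxes are at scene (294,168) and (198,231), green at (270,176), orange at (218,203) and red at (251,187). The purple block at (235,177) and the grey ones are decoys. Next I'll get rough positions from the networks.

```bash
cat > h.py <<'E'
from rig import r
import numpy as np, cv2
from scipy.spatial.transform import Rotation as R
def rotm(q): return R.from_quat([q[1],q[2],q[3],q[0]]).as_matrix()
def campose(name,pos=None,q=None):
    """returns K, world_from_cam 4x4"""
    c=r.calibration(name)
    if name=="wrist":
        T=np.eye(4);T[:3,:3]=rotm(q);T[:3,3]=pos
        return c,T@np.array(c["hand_eye"])
    return c,np.linalg.inv(np.array(c["extrinsics"]))
def unproj(c,W,uv,z):
    uv=np.atleast_2d(np.asarray(uv,float))
    d=np.stack([(uv[:,0]-c["cx"])/c["fx"],-(uv[:,1]-c["cy"])/c["fy"],-np.ones(len(uv))],1)
    d=d@W[:3,:3].T; o=W[:3,3]
    return o+d*((z-o[2])/d[:,2])[:,None]
def proj(c,W,P):
    P=np.atleast_2d(P); Q=(P-W[:3,3])@W[:3,:3]
    return np.stack([c["cx"]+c["fx"]*Q[:,0]/-Q[:,2],c["cy"]-c["fy"]*Q[:,1]/-Q[:,2]],1)
def downq(yaw):
    """tool x down, tool z (jaw axis) along (cos yaw, sin yaw,0)"""
    x=np.array([0,0,-1.]);z=np.array([np.cos(yaw),np.sin(yaw),0]);y=np.cross(z,x)
    q=R.from_matrix(np.stack([x,y,z],1)).as_quat(); return np.array([q[3],q[0],q[1],q[2]])
E
python3 - <<'E'
from h import *
H=dict(low_box_1=.03,box_60=.06,box_75=.075,box_90=.09,pad_1=.002,microscope=.02)
for n in ["scene","side"]:
    r.capture(n);c,W=campose(n)
    for l,z in H.items():
        for m in r.masks_of(n,l):
            if m["confidence"]>.2: print(n,l,round(m["confidence"],2),np.round(m["uv"]),m["pixels"].sum(),np.round(unproj(c,W,m["uv"],z*.6)[0],3))
q=r.get_tcp_rot();print(rotm(q).round(3))
for x,y in [(.4,0),(.45,0),(.5,0),(.35,0)]:
  for yaw in [0,np.pi,np.pi/2,-np.pi/2]:
    s=[r.solve_ik([x,y,z],downq(yaw)) is not None for z in (.2,.25,.3,.35,.4)]
    print(x,yaw,s)
E
```

```text
scene low_box_1 0.79 [200. 229.] 356 [ 0.458 -0.246  0.018]
scene low_box_1 0.77 [295. 168.] 275 [0.463 0.251 0.018]
scene box_60 0.98 [139. 217.] 539 [ 0.276 -0.368  0.036]
scene box_60 0.92 [270. 173.] 343 [0.43  0.136 0.036]
scene box_60 0.82 [220. 201.] 561 [ 0.416 -0.113  0.036]
scene box_60 0.78 [236. 174.] 401 [0.338 0.041 0.036]
scene box_60 0.63 [175. 199.] 545 [ 0.287 -0.221  0.036]
scene box_60 0.59 [170. 256.] 519 [ 0.498 -0.404  0.036]
scene box_60 0.58 [252. 188.] 646 [0.445 0.021 0.036]
scene box_75 0.98 [139. 217.] 539 [ 0.285 -0.373  0.045]
scene box_75 0.92 [270. 173.] 343 [0.437 0.127 0.045]
scene box_75 0.82 [220. 201.] 561 [ 0.424 -0.12   0.045]
scene box_75 0.78 [236. 174.] 401 [0.347 0.033 0.045]
scene box_75 0.63 [175. 199.] 545 [ 0.296 -0.227  0.045]
scene box_75 0.59 [170. 256.] 519 [ 0.506 -0.409  0.045]
scene box_75 0.58 [252. 188.] 646 [0.453 0.014 0.045]
scene box_90 0.98 [139. 217.] 539 [ 0.294 -0.377  0.054]
scene box_90 0.92 [270. 173.] 343 [0.445 0.118 0.054]
scene box_90 0.82 [220. 201.] 561 [ 0.432 -0.127  0.054]
scene box_90 0.78 [236. 174.] 401 [
[... 2517 characters left out ...]
267948966 [True, True, True, True, True]
0.4 -1.5707963267948966 [True, True, True, True, True]
0.45 0 [True, True, True, True, True]
0.45 3.141592653589793 [True, True, True, True, True]
0.45 1.5707963267948966 [True, True, True, True, True]
0.45 -1.5707963267948966 [True, True, True, True, True]
0.5 0 [True, True, True, True, True]
0.5 3.141592653589793 [True, True, True, True, True]
0.5 1.5707963267948966 [True, True, True, True, True]
0.5 -1.5707963267948966 [True, True, True, True, True]
0.35 0 [True, True, True, True, True]
0.35 3.141592653589793 [True, True, True, True, True]
0.35 1.5707963267948966 [True, True, True, True, True]
0.35 -1.5707963267948966 [True, True, True, True, True]
```

Microscope is at y>0, so the order is pad_1 low pair, pad_2 60, pad_3 75, pad_4 90. Now overhead wrist views for precision.

```bash
python3 - <<'E'
from h import *
import pickle
out=[]
for i,y in enumerate([.13,-.13]):
    r.goto([.53,y,.34],downq(np.pi/2)); r.sleep(.15)
    p,q=r.get_position(),r.get_tcp_rot()
    im=r.capture("wrist"); out.append((p,q,im)); cv2.imwrite(f"pics/w1_{i}.png",im[...,::-1])
    print(p,r.get_time_s())
pickle.dump(out,open("w1.pkl","wb"))
E
```

```text
[0.52971806 0.13079505 0.33981704] 3.025
[ 0.53029392 -0.12849682  0.34012161] 4.2417
```

View pics/w1_0.png

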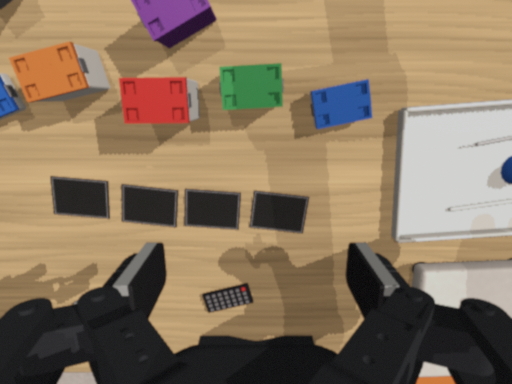

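View pics/w1_1.png

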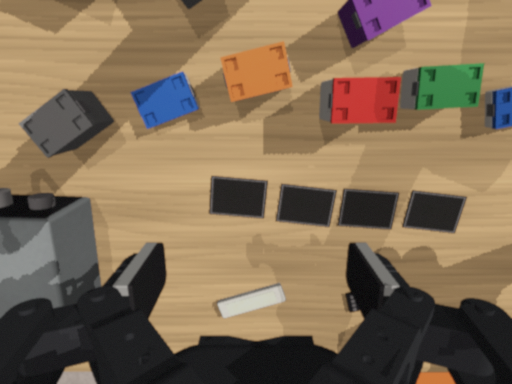

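Both views are clear. In view 0 the lids are orange (47,72), red (155,100), green (251,87) and blue (341,105). In view 1 the second blue is at (165,100), and purple (380,15) and grey (68,120) are decoys. The pads lie at rows 196-211. Fitting rectangles now.

```bash
cat > fit.py <<'E'
from h import *
def fitrect(c,W,mask,z):
    """all blobs -> list (center xy, yaw of long axis in (-90,90]deg about +y, dims)"""
    cs,_=cv2.findContours(mask.astype(np.uint8),cv2.RETR_EXTERNAL,cv2.CHAIN_APPROX_NONE)
    res=[]
    for k in cs:
        k=k[:,0,:].astype(float)
        if len(k)<40: continue
        edge=(k[:,0].min()<2)|(k[:,0].max()>509)|(k[:,1].min()<2)
        P=unproj(c,W,k,z)[:,:2]
        (cx,cy),(w,h),a=cv2.minAreaRect((P*1000).astype(np.float32))
        b=cv2.boxPoints(((cx,cy),(w,h),a)); e1=b[1]-b[0];e2=b[2]-b[1]
        e=e1 if np.linalg.norm(e1)>np.linalg.norm(e2) else e2
        if e[1]<0:e=-e
        res.append((np.array([cx,cy])/1000,np.degrees(np.arctan2(-e[0],e[1])),sorted((w,h)),edge,k.mean(0)))
    return res
def masks(im):
    hsv=cv2.cvtColor(im,cv2.COLOR_RGB2HSV);h,s,v=[hsv[...,i].astype(int) for i in range(3)]
    sat=(s>150)&(v>60)
    return dict(blue=(sat&(h>100)&(h<122),.03),green=(sat&(h>50)&(h<90),.06),
      orange=(sat&(h>7)&(h<17)&(s>180)&(v>150),.075),red=(sat&((h<5)|(h>175)),.09),
      pad=((v<45),.002))
E
python3 - <<'E'
from fit import *
import pickle
for p,q,im in pickle.load(open("w1.pkl","rb")):
    c,W=campose("wrist",p,q)
    for n,(m,z) in masks(im).items():
        m=m.copy(); m[240:]=0
        m=cv2.morphologyEx(m.astype(np.uint8),cv2.MORPH_OPEN,np.ones((3,3)))
        for f in fitrect(c,W,m,z):
            if 30<f[2][0]<100 and f[2][1]<120: print(n,f[0].round(4),round(f[1],1),np.round(f[2],1),"EDGE" if f[3] else "",f[4].round())
E
```

```text
blue [0.4642 0.2503] 11.4 [50.9 78.8]  [341. 104.]
red [0.4588 0.0042] 0.1 [51.8 80.4]  [154. 100.]
pad [0.6379 0.1673] -7.0 [55.5 79.7]  [279. 212.]
pad [0.633  0.0568] -3.9 [54.1 77.7]  [212. 209.]
pad [ 0.6267 -0.0478] -6.6 [54.4 79.1]  [149. 205.]
pad [ 0.6126 -0.16  ] -4.9 [54.3 79.3]  [ 80. 197.]
blue [ 0.4602 -0.2598] 20.6 [51.7 79. ]  [164. 100.]
red [0.459  0.0033] 0.9 [53.1 80.9]  [365. 100.]
pad [0.6378 0.1674] -6.9 [54.7 78.8]  [434. 211.]
pad [0.6331 0.0563] -4.3 [55.8 80.5]  [368. 209.]
pad [ 0.6269 -0.0476] -6.7 [54.7 79. ]  [306. 205.]
pad [ 0.6126 -0.1597] -5.0 [54.6 79.3]  [238. 197.]
```

```bash
python3 - <<'E'
import pickle,cv2
from fit import *
d=pickle.load(open("w1.pkl","rb"))
im=d[1][2];hsv=cv2.cvtColor(im,cv2.COLOR_RGB2HSV)
print(hsv[72,256],hsv[87,449],hsv[100,366],hsv[15,390],hsv[150,150])
for p,q,im in d:
    c,W=campose("wrist",p,q)
    hsv=cv2.cvtColor(im,cv2.COLOR_RGB2HSV);h,s,v=[hsv[...,i].astype(int) for i in range(3)]
    for n,m,z in [("green",(h>45)&(h<95)&(s>100),.06),("orange",(h>6)&(h<17)&(s>165)&(v>130),.075)]:
        m=m.copy();m[240:]=0
        m=cv2.morphologyEx(m.astype(np.uint8),cv2.MORPH_OPEN,np.ones((3,3)))
        for f in fitrect(c,W,m,z): print(n,f[0].round(4),round(f[1],1),np.round(f[2],1),f[3],f[4].round())
E
```

```text
[ 14 171 203] [ 66 139 132] [  1 185 199] [143 129 152] [ 18  99 183]
green [0.4419 0.1224] 3.2 [53.1 79. ] False [251.  86.]
orange [ 0.4257 -0.1284] 13.3 [53.4 81.7] False [49. 72.]
green [0.4419 0.1215] 3.3 [53.  82.2] False [449.  86.]
orange [ 0.426  -0.1298] 13.3 [51.8 77.5] False [256.  71.]
```

All measurements agree between the two views to within about 1 mm. I'll write the pick/place helper and move the first low box, taking the blue one nearest the tray.

```bash
cat > pp.py <<'E'
from fit import *
def yawpick(p,th,ref=None):
    best=None
    for y in (th,th+np.pi):
        s=r.solve_ik(p,downq(y))
        if s is None: continue
        if best is None or abs(s[5])<abs(best[1][5]): best=(y,s)
    return best[0]
def say(t): print(t,"t=%.1f w=%.4f p=%s f=%s"%(r.get_time_s(),r.get_width(),np.round(r.get_position(),4),np.round(r.get_force(),1)))
def pick(xy,deg,zt,top,strength=50):
    a=[*xy,max(top+.04,zt+.04)]; y=yawpick(a,np.radians(deg))
    r.goto(a,downq(y)); r.move_linear([*xy,zt],max_speed=.15)
    r.grip(.03,strength); say("gripped")
    r.move_linear([*xy,zt+.05],max_speed=.12); r.sleep(.1); say("lifted")
    return y
def place(xy,deg,zt,zhi,yprev=None,guard=None):
    th=np.radians(deg)
    if yprev is not None:
        y=min((th,th+np.pi,th-np.pi),key=lambda v:abs(v-yprev))
    r.goto([*xy,zhi],downq(y)); 
    r.move_linear([*xy,zt+.012],max_speed=.15); r.sleep(.1)
    hit=r.move_linear([*xy,zt],max_speed=.03,guard=guard); say("down hit=%s"%hit)
    return y
E
python3 - <<'E'
from pp import *
y=pick([.4642,.2503],11.4,.004,.03)
print(np.degrees(y),r.get_joints())
place([.6378,.1673],-6.9,.007,.08,y,guard=6)
r.grip(.085); say("open")
p=r.get_position(); r.move_linear([p[0],p[1],.10],max_speed=.2)
r.goto([.53,-.02,.34],downq(np.pi/2)); r.sleep(.15)
import pickle
p,q=r.get_position(),r.get_tcp_rot(); im=r.capture("wrist"); pickle.dump([(p,q,im)],open("w2.pkl","wb")); cv2.imwrite("pics/w2.png",im[...,::-1]); say("look")
c,W=campose("wrist",p,q)
m,z=masks(im)["blue"];m=m.copy();m[260:]=0
for zz in (.03,.032):
  for f in fitrect(c,W,m.astype(np.uint8),zz): print(zz,f[0].round(4),round(f[1],1),np.round(f[2],1),f[3],f[4].round())
E
```

```text
gripped t=7.0 w=0.0528 p=[0.4656 0.2508 0.0054] f=[-0.3 -0.1  6.2]
lifted t=7.6 w=0.0530 p=[0.4632 0.2499 0.053 ] f=[-0.3 -0.2 -2.2]
191.4 [ 3.74224672e-01  4.07795307e-01 -3.62693440e-01  8.02363538e-01
  4.25201907e-06 -1.39556378e+00]
down hit=True t=9.5 w=0.0532 p=[0.638  0.1673 0.0074] f=[-0.6 -0.9  5.2]
open t=9.9 w=0.0849 p=[0.6367 0.1671 0.0062] f=[-0.2  0.5  0.3]
look t=12.0 w=0.0851 p=[ 0.5299 -0.0195  0.3387] f=[ 0.1 -0.9 -0.6]
0.03 [0.6379 0.1673] -6.7 [52.6 79.5] False [375. 219.]
0.03 [ 0.4599 -0.259 ] 20.3 [52.7 80.4] False [ 88. 101.]
0.032 [0.6371 0.1664] -6.7 [52.4 79.1] False [375. 219.]
0.032 [ 0.4599 -0.2579] 20.3 [52.5 80. ] False [ 88. 101.]
```

View pics/w2.png

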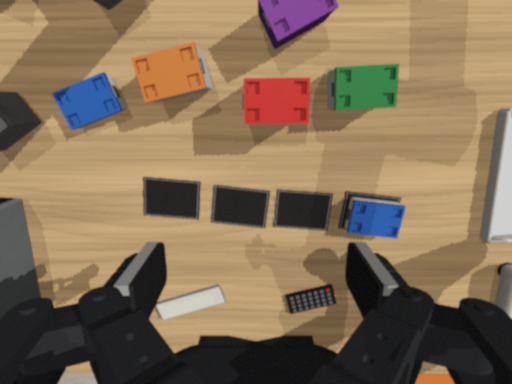

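Lower box is on pad_1 within about 1 mm of centre (lid at (375,219)). Next I'll stack the twin on it; a contact height about 5 mm early would mean the feet missed the recesses.

```bash
python3 - <<'E'
from pp import *
y=pick([.460,-.2592],20.4,.006,.03)
r.move_linear([.460,-.2592,.13],max_speed=.25)
y=place([.6375,.1667],-6.8,.0315,.13,y,guard=6)
p=r.get_position()
if p[2]<.0352:
    r.grip(.085); say("open")
    p=r.get_position(); r.move_linear([p[0],p[1],.13],max_speed=.2)
    r.goto([.53,.1,.34],downq(np.pi/2)); r.sleep(.15)
    p,q=r.get_position(),r.get_tcp_rot(); im=r.capture("wrist"); cv2.imwrite("pics/w3.png",im[...,::-1]); say("look")
    c,W=campose("wrist",p,q)
    m,z=masks(im)["blue"];m=m.copy();m[260:]=0
    for f in fitrect(c,W,m.astype(np.uint8),.057): print(f[0].round(4),round(f[1],1),np.round(f[2],1),f[3],f[4].round())
    ims=[cv2.resize(im[170:290,300:460],None,fx=4,fy=4)]
    for n in("scene","side"):
        i=r.capture(n); cv2.imwrite(f"pics/{n}3.png",i[...,::-1])
    cv2.imwrite("pics/w3c.png",ims[0][...,::-1])
E
```

```text
gripped t=14.3 w=0.0533 p=[ 0.4613 -0.26    0.0075] f=[-0.3  1.   6.5]
lifted t=15.0 w=0.0528 p=[ 0.4591 -0.2586  0.0549] f=[-0.   0.8 -0.4]
down hit=True t=18.3 w=0.0531 p=[0.6383 0.1669 0.0345] f=[-0.3  0.5  5.7]
open t=18.8 w=0.0853 p=[0.6372 0.1666 0.0331] f=[-0.4  0.6  0.3]
look t=21.1 w=0.0852 p=[0.5299 0.1001 0.3394] f=[-0.3  0.2 -0.1]
[0.6372 0.1655] -6.7 [52.8 78.6] False [301. 224.]
```

View crop.

```bash
python3 - <<'E'
import cv2,numpy as np
w=cv2.imread("pics/w3.png")[170:270,250:370]; s=cv2.imread("pics/side3.png")[150:240,230:330]
a=cv2.resize(w,(480,400),interpolation=2);b=cv2.resize(s,(320,288),interpolation=2);b=cv2.copyMakeBorder(b,0,112,0,0,0)
cv2.imwrite("pics/c3.png",np.hstack([a,b]))
E
```

```text
(no output)
```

View pics/c3.png

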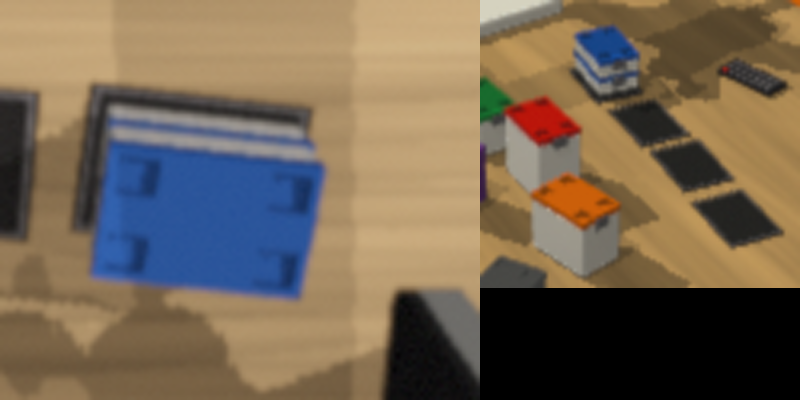

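The pair is stacked level: the white gap is even, the contact height was +27 mm as expected, and the lid centre is within 1.5 mm of the lower one. For the remaining picks, the crop shows green, red (tallest) and orange with white bodies. They are the only coloured-lid, white-bodied boxes, since the purple and grey blocks are solid-coloured decoys. Next: the 60 mm box to pad_2.

```bash
python3 - <<'E'
from pp import *
y=pick([.4419,.1220],3.2,.012,.06)
r.move_linear([.4419,.1220,.12],max_speed=.25)
place([.633,.0566],-4.1,.0125,.12,y,guard=6)
r.grip(.085); say("open")
p=r.get_position(); r.move_linear([p[0],p[1],.16],max_speed=.2)
y=pick([.4259,-.1291],13.3,.026,.075)
r.move_linear([.4259,-.1291,.14],max_speed=.25)
place([.6268,-.0477],-6.6,.0265,.14,y,guard=6)
r.grip(.085); say("open")
p=r.get_position(); r.move_linear([p[0],p[1],.16],max_speed=.2)
E
```

```text
gripped t=23.8 w=0.0534 p=[0.443  0.1221 0.0131] f=[-0.3 -0.8  6.9]
lifted t=24.4 w=0.0537 p=[0.4409 0.1219 0.061 ] f=[-0.1  0.6 -1.1]
down hit=True t=26.9 w=0.0534 p=[0.6339 0.0566 0.0151] f=[-0.6  0.1  4.2]
open t=27.3 w=0.0849 p=[0.6325 0.0566 0.014 ] f=[-0.4  0.3  0.4]
gripped t=31.4 w=0.0536 p=[ 0.4269 -0.1296  0.027 ] f=[-0.9 -0.3  6.4]
lifted t=32.1 w=0.0537 p=[ 0.4249 -0.1287  0.075 ] f=[ 0.7 -0.3 -1.1]
down hit=True t=34.6 w=0.0538 p=[ 0.6276 -0.0478  0.0291] f=[ 0.2 -0.1  4.1]
open t=35.1 w=0.0851 p=[ 0.6261 -0.0476  0.0278] f=[-0.6  0.4  0.6]
```

```bash
python3 - <<'E'
from pp import *
y=pick([.4589,.0037],0.5,.041,.09)
r.move_linear([.4589,.0037,.16],max_speed=.25)
place([.6126,-.1598],-5.0,.0415,.16,y,guard=6)
r.grip(.085); say("open")
p=r.get_position(); r.move_linear([p[0],p[1],.18],max_speed=.2)
r.goto([.5,.0,.36],downq(np.pi/2)); r.sleep(.3)
p,q=r.get_position(),r.get_tcp_rot(); im=r.capture("wrist"); cv2.imwrite("pics/w5.png",im[...,::-1]); say("look")
c,W=campose("wrist",p,q)
hsv=cv2.cvtColor(im,cv2.COLOR_RGB2HSV);h,s,v=[hsv[...,i].astype(int) for i in range(3)]
M=dict(blue=((s>150)&(v>60)&(h>100)&(h<122),.057),green=((h>45)&(h<95)&(s>100),.062),orange=((h>6)&(h<17)&(s>165)&(v>130),.077),red=((s>150)&((h<5)|(h>175)),.092))
for n,(m,z) in M.items():
    m=m.copy();m[330:]=0
    for f in fitrect(c,W,cv2.morphologyEx(m.astype(np.uint8),cv2.MORPH_OPEN,np.ones((3,3))),z): print(n,f[0].round(4),round(f[1],1),np.round(f[2],1),f[3],f[4].round())
a=[im[150:300]]
s1=r.capture("scene");s2=r.capture("side")
cv2.imwrite("pics/c5.png",np.hstack([cv2.resize(s1[150:270,210:350],(400,343),interpolation=2),cv2.resize(s2[150:250,220:337],(400,343),interpolation=2)])[...,::-1])
E
```

```text
gripped t=37.8 w=0.0537 p=[0.4599 0.0036 0.042 ] f=[-1.7 -0.2  6.3]
lifted t=38.4 w=0.0536 p=[0.4578 0.0038 0.0899] f=[-0.8  0.5 -2.4]
down hit=True t=41.1 w=0.0534 p=[ 0.6131 -0.1601  0.044 ] f=[0.2 1.4 4.5]
open t=41.5 w=0.0846 p=[ 0.6118 -0.1595  0.0427] f=[0.4 0.5 0.1]
look t=44.0 w=0.0848 p=[ 5.001e-01 -2.000e-04  3.596e-01] f=[ 0.1 -0.7 -0.5]
blue [0.6369 0.165 ] -6.2 [53.  79.2] False [361. 236.]
green [0.6332 0.0571] -3.9 [54.9 80.1] False [294. 236.]
orange [ 0.6268 -0.0476] -6.4 [54.5 79.5] False [226. 236.]
red [ 0.6118 -0.1592] -5.3 [55.1 80.1] False [148. 231.]
```

View pics/w5.png

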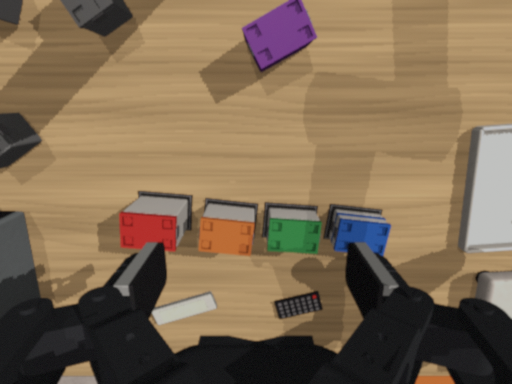

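View pics/c5.png

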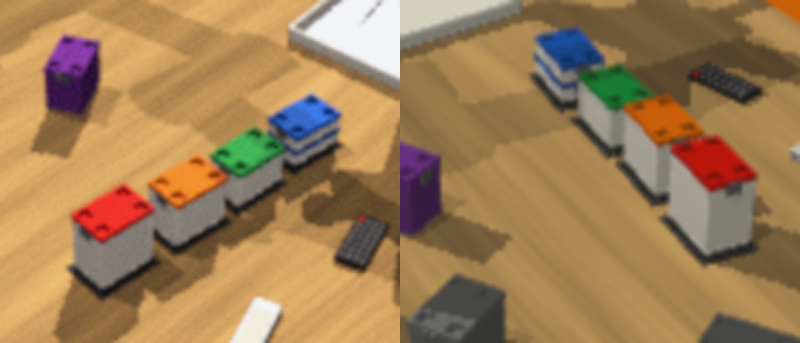

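All boxes are on their pads in order: red, orange, green and the blue stack at (148,231), (226,236), (294,236) and (361,236). All are upright and within about 2.5 mm of pad centre. The arm is clear, so I'm handing in.

```bash
python3 - <<'E'
from rig import r
r.close_job(); print(r.get_time_s())
E
```

```text
the job is handed in; nothing more can be done
the job is handed in; nothing more can be done
```

The job is handed in at about 44 s of the 106 s allowed. The microscope is at the +y end, so the two low boxes are stacked on pad_1, with the 60 mm box on pad_2, the 75 mm on pad_3 and the 90 mm on pad_4.

- **Position:** in the last wrist view, the 60, 75 and 90 mm boxes measured within about 1 mm and 1° of their pads. The upper low box read about 2.5 mm and 0.7° from pad_1.
- **Stack:** the upper box is about 1.5 mm from the lower one. It touched down about 27 mm above its pick-up height, which matches feet fully settled in the recesses (25 mm plus the 2 mm pad).
- **Other checks:** the scene and side pictures show every box upright and released, with the arm clear. I planned no move near the microscope, but I did not measure contact on it separately.

No check failed. The networks could not tell the 60, 75 and 90 mm boxes from each other or from the grey and purple decoys, so I told them apart by lid colour and white body.

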